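Centre-mark a shelf post with the automatic punch

TASK

The steel shelf post needs a centre mark for a new hole. Take the automatic punch out of its white holder, put its nose through the guide hole that is beside the upright stop pin, and push it straight down on the post until its spring trips with a snap, easing off right then so that it is not rammed hard against its end stop. Then stand it back in its holder, fully down and upright, let go, and leave the jar and the tape measure where they are.

Things in the scene. Friction and masses are not known exactly. Their poses are not given: they have to be found in the camera images.
- punch_grip (a point): Centre of the square dark grip (20 x 20 mm, 45 mm long) of the automatic punch, a loose steel tool, 0.12 to 0.24 kg, 118 mm long, upright in its holder at first, nose down. Take it here: 88.5 mm above the tip at rest, 29.5 mm below the top of the round cap (24 mm wide, 7 mm thick) on the grip. x, y are square to the grip's flats, z points from tip to cap.
- punch_collar (a point): Centre of the top of the punch's round collar, 34 mm wide, 6 mm thick, just under the square grip and 22.5 mm below the grip's centre; fingertips can bear on it when pressing. Below it a round barrel 16 mm wide, 16 mm long, then the spring-loaded nose.
- punch_nose: Tip of the nose, a 7 mm pin 44 mm out of the barrel, tapered over the last 7 mm to a blunt 2.4 mm tip; z up to the cap. Pushed in it resists 4 N per mm up to about 12 N at 3 mm; then the spring trips and the push drops at once to 4 to 8 N. Pressed on, 4 N per mm again, hard end stop some 2.5 mm later. Over 18 N on the nose spoils it. Let go, it resets.
- punch_hammer (a joint): The hammer inside the punch, in m: 0 at rest and while the spring is being tensed, jumps to 0.0022 when the spring trips; goes back to 0 when the push is taken away (noisy reading).
- guide_hole (a point): Centre of the mouth of the wanted guide hole, in the guide's top face: 9 mm wide, straight through the 12 mm plate, 3 mm countersink all round. It is at the end with an upright steel stop pin (10 mm wide, 14 mm high, 22 mm further out along +x). z up. The steel to be marked lies 13 to 35 mm below this point: it differs from post to post, is not measured and must be felt.
- guide_other_hole (a point): Centre of the mouth of the other guide hole, alike but at the end without the stop pin, 90 mm from the wanted one along the guide's -x; not to be marked.
- guide: The aluminium marking guide, a fixed bridge 150 mm long (its x), 90 mm wide, top face 54 mm above the bench, with two guide holes on its centre line 45 mm either side of the middle; it straddles a steel shelf post 60 mm wide, 300 mm long. Origin under its centre, at bench level.
- holder_well (a point): Centre of the mouth of the well in the holder, a fixed white plastic block 80 x 80 mm, 70 mm high, with one round well 19 mm wide, 64 mm deep, 3 mm countersink. In its top face; z up. With the punch fully down its collar rests on the top face: the grip's centre is then 28.5 mm above this point, the tip 60 mm below it.
- jar: Bystander: lidded jar of rivets, 52 mm wide, 70 mm high, origin under its centre.
- tape: Bystander: tape measure, 62 x 34 x 58 mm high, origin under its centre.
Things that resemble listed ones, but are neither listed nor needed, are in the scene too. Leave any pink look-alike of the part that bears punch_grip alone. Several things look just like the part that bears holder_well: the one meant starts farthest from the robot's base.

How it is judged:
By the outcome, as a careful person would: the job done as asked, in the order asked, and still so for the second after the job is handed in, with the robot touching nothing.
It also fails if it takes over 59 s, if anything falls off the work surface, if the arm or the gripper's body presses on something with over 40 N, if the wrist force passes 120 N, or if a joint passes its speed limit or range.

ROBOT

A 6-joint arm with a two-finger parallel gripper is mounted at the origin on the work surface. World frame = base frame: x ahead of the robot, y to its left, z up, the work surface at z = 0. Lengths are in mm, angles in rad, forces in N, time in s.
With the tool pointing down it reaches from about 275 to 750 mm from the base axis. Payload 10.2 kg.
Tool frame: the origin (TCP) lies midway between the tips of the shut fingers; the grasp point (between the pads) lies 19 mm behind it; z points along the fingers, y is the line along which they close (so a half turn about z gives the same grasp; the last joint's range is limited). The gripper opens to 85 mm and grips with 20 to 120 N. Pads are 22 mm wide; open, the fingers measure 114 mm over their backs; the gripper's body (76 mm by 85 mm) begins 54 mm behind the grasp point. The pads swing forward as they close: fully open they stand 13 mm farther back than shut.
Start: joints at [1.023, 0.313, 1.498, -0, 1.331, -0.223], TCP at [167.55, 497.552, 231.294] pointing down, gripper open.
Joint ranges: [-2.94, 2.94], [-0.97, 2.17], [0.19, 2.56], [-1.23, 4.37], [0.02, 3.11], [-2.88, 2.88]. Speed limits (rad/s): [2.39, 2.39, 3.01, 3.14, 3.14, 3.14].

INTERFACE

Orientations are given as a unit quaternion [w, x, y, z].
In Python, from rig import ctrl gives the robot as it stands.
- The arm moves only by the tool send_rows, never from a script. Its argument "targets" is a list of rows, each a list of 7 numbers: the closure, from -1 (fully open) to 1 (shut), so that 0 is half open, then the shift along the tool's x, y, z in m, then the turn, a rotation vector about the tool's x, y, z in rad. In form: [[claw, dx, dy, dz, ax, ay, az], ...]. A call has exactly 10 rows; each row shifts and turns the commanded pose from where the row before left it, along the tool's axes as they then stand; what a row does not reach is not made up. A row lasts 1/8 s, in which the tool goes at most 62.5 mm and 10.7 degrees, less where a joint would pass 70% of its speed; a pose out of reach is approached as far as the arm can. A call with a gripper value outside its range is refused whole. The fingers move at their own pace and stop on an object; "squeeze" is the grip in N (left out, the last holds). Time passes only in rows, so rows that do not move let the fingers close, or fill a call up. It gives the time, the measured TCP pose, the force, the opening and the grip force at its end, in the units of the state.
- ctrl.sense(): the state, without advancing time (a new reading comes with each control period).
- ctrl.capture(name): name is "scene" or "top"; returns a dict with "img" (384x512x3 uint8, red, green, blue), "camera_matrix" (3x3 intrinsics, pixels), "k1" (the pictures are not rectified: a ray, as slopes to the right and down, at radius r is drawn at 1 + k1 r^2 times it, then the intrinsics apply), "R" (3x3) and "t" (3): a world point X has camera coordinates R X + t. Camera axes: x right, y down, z forward; pixel columns grow to the right and rows downward; lengths in mm; the calibration is good to about 2 mm. A picture is of the moment at which its call begins. There is no depth.
- ctrl.finish_job(): hands the job in; it is judged then, once.
Trained networks look in a picture, given as the dict that the camera call returned (one of the last four; its "shot" number tells which), for a name from the list of things; names that differ only in an ending like _2 or _b are one class to them, and where a whole thing is asked for, a point or a joint stands for the part that bears it (a point fixed in the world has none). Each returns a list of dicts, best first, with "score" (0 to 1); they miss things now and then, are a little off and sometimes report something else, mostly with a low value. They report only what shows in the picture. A call takes as long as a camera call. They do not tell look-alikes from the thing itself.
- ctrl.boxes_of(query, picture): "extent" ([left, top, width, height] in pixels, round what is visible of it).
- ctrl.landmark_of(query, picture): "point" ([column, row] in pixels: a listed point, or the origin of a listed thing).
The state is a dict: "time_s": time; "joints": joint angles; "dq": joint speeds; "tau": joint torques, N m; "eef_pos": TCP position; "ee_rot": TCP orientation; "force": force on the tool from outside, world axes, zero at the start; "wrist_torque": the same for the moment, N m; "grip_width": opening from 0.0 (shut) to 1.0 (fully open); "grip_force": force on a finger pad.
Only numpy, scipy, OpenCV 4.12 (cv2) and the standard library are available. Lean on these libraries where they do the work, as an engineer would, in place of code of your own. Each camera call takes 0.05 s, during which the arm holds its last target. There are 200 camera calls.

## Working session

There is one attempt and no reset: what is moved stays moved. The work goes in short steps, Python scripts to look and compute and a tool call to move; the robot and the scene stay as the last step left them, time stands still between calls to the robot, and variables do not carry over. Pictures are saved under pics/ and viewed, at most 13 in all, crops included, and the job is handed in when it is done.

Besides the shell and the picture viewer there is one more tool, called after "Emit:" as a command line: name --pt "numbers of a row" for each row, then --argument value for the rest. send_rows: Moves the arm, as the interface text tells. Its arguments: {"type":"object","properties":{"targets":{"type":"array"},"squeeze":{"type":"number"}},"required":["targets"]}

```bash
ls; mkdir -p pics
cat > h.py <<'E'
import numpy as np, cv2
from scipy.optimize import least_squares
from rig import ctrl
def ray(p,c):
    K=np.array(c["camera_matrix"]);d=np.array([(p[0]-K[0,2])/K[0,0],(p[1]-K[1,2])/K[1,1]])
    u=d.copy()
    for _ in range(20): u=d/(1+c["k1"]*(u@u))
    R=np.array(c["R"]);t=np.array(c["t"]).ravel()
    v=R.T@np.array([u[0],u[1],1]);return -R.T@t,v/np.linalg.norm(v)
def atz(p,c,z):
    o,v=ray(p,c);return o+v*(z-o[2])/v[2]
def proj(X,c):
    K=np.array(c["camera_matrix"]);x=np.array(c["R"])@np.array(X,float)+np.array(c["t"]).ravel();u=x[:2]/x[2]
    u=u*(1+c["k1"]*(u@u));return K[:2,:2]@u+K[:2,2]
def tri(ps,cs):
    A=0;b=0;L=[ray(p,c) for p,c in zip(ps,cs)]
    for o,v in L:
        P=np.eye(3)-np.outer(v,v);A=A+P;b=b+P@o
    X=np.linalg.solve(A,b);return X,[np.linalg.norm(np.cross(X-o,v)) for o,v in L]
def save(c,n,crop=None,s=1):
    im=c["img"][:,:,::-1]
    if crop: x,y,w,h=crop;im=im[y:y+h,x:x+w]
    cv2.imwrite("pics/"+n,cv2.resize(im,None,fx=s,fy=s,interpolation=cv2.INTER_CUBIC))
E
python3 - <<'E'
from h import *
S=ctrl.capture("scene");T=ctrl.capture("top")
im=np.hstack([S["img"],T["img"]])
save(S,"s0.png",None,1.5);save(T,"t0.png",None,1.5)
import pickle;pickle.dump((S,T),open("c0.pkl","wb"))
for q in ["punch_grip","punch_collar","guide_hole","guide_other_hole","guide","holder_well","jar","tape"]:
  for n,c in (("S",S),("T",T)):
    print(q,n,[(np.round(d["point"],1).tolist(),round(d["score"],2)) for d in ctrl.landmark_of(q,c)][:6])
s=ctrl.sense();print(s["eef_pos"],s["ee_rot"],s["force"],s["time_s"],[k for k in s])
for c in (S,T):
  print((-np.array(c["R"]).T@np.array(c["t"])).round(),np.array(c["camera_matrix"])[0,0],c["k1"])
E
```

```text
pics
punch_grip S [([126.9, 256.3], 0.94), ([217.4, 170.1], 0.6), ([184.3, 182.3], 0.57)]
punch_grip T [([283.9, 250.6], 0.63), ([306.1, 184.4], 0.57), ([332.3, 139.6], 0.48), ([152.0, 191.2], 0.21)]
punch_collar S [([137.6, 257.4], 0.7), ([223.3, 178.9], 0.68)]
punch_collar T [([283.0, 243.1], 0.85), ([330.0, 136.9], 0.81), ([304.1, 188.1], 0.54)]
guide_hole S [([373.1, 194.9], 0.83)]
guide_hole T [([152.5, 190.1], 0.9)]
guide_other_hole S [([354.0, 170.8], 0.95), ([281.2, 192.7], 0.65)]
guide_other_hole T [([157.8, 228.0], 0.75)]
guide S [([358.1, 200.1], 0.63)]
guide T [([306.5, 183.2], 0.61), ([156.2, 212.6], 0.58)]
holder_well S [([148.4, 160.5], 0.68), ([184.3, 193.1], 0.55), ([359.3, 200.6], 0.32)]
holder_well T [([358.2, 246.6], 0.73), ([157.8, 227.5], 0.71), ([306.5, 187.8], 0.6)]
jar S [([275.2, 223.2], 0.85)]
jar T [([148.3, 191.6], 0.62), ([229.0, 181.8], 0.55), ([156.2, 225.6], 0.23)]
tape S [([280.6, 190.8], 0.8)]
tape T [([228.6, 237.5], 0.73), ([155.1, 229.8], 0.33), ([302.5, 186.5], 0.25)]
[167.57155313 497.54477143 231.31665115] [1.90166418e-05 1.61683737e-01 9.86842626e-01 2.05571618e-05] [-0.05528642 -0.37567746 -0.31673432] 0.9 ['time_s', 'joints', 'dq', 'tau', 'eef_pos', 'ee_rot', 'force', 'wrist_torque', 'grip_force', 'grip_width']
[1181.    2.  500.] 350.716875334484 0.017324996410068568
[ 402.  -25. 1340.] 493.0906926817334 -0.047410283893016096
```

View pics/s0.png

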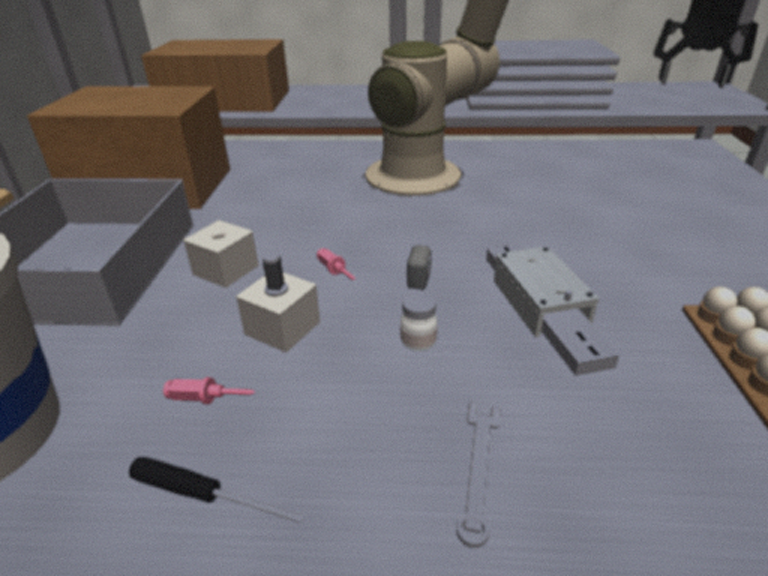

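View pics/t0.png

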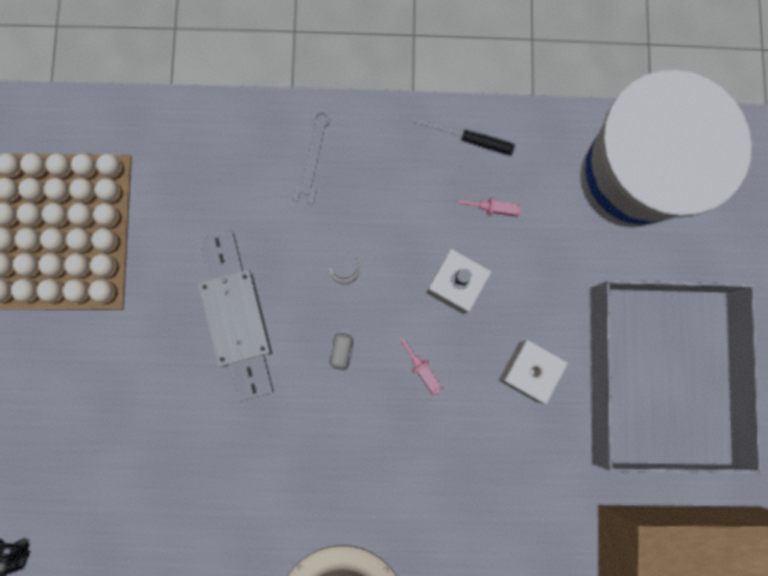

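Scene: the punch stands in the nearer-to-camera white holder (scene 280,300, top 460,280 in the 1.5x view); a second, empty holder is at top (535,372). The guide is at top (234,318), its pin apparently at the upper end in that view. Candidates for the holder: (460,280) with the punch and farther from the base at (345,575), versus (535,372), which is nearer. I'll confirm with enlarged crops.

Run:
```python
import pickle
from h import *
S,T=pickle.load(open("c0.pkl","rb"))
def cr(c,x,y,w,h,s):
    return cv2.resize(c["img"][y:y+h,x:x+w,::-1],(w*s,h*s),interpolation=cv2.INTER_CUBIC)
a=np.hstack([cr(T,125,150,65,120,5)[:,:325],cr(T,280,160,95,60,5)[:300].copy() if 0 else cv2.copyMakeBorder(cr(T,280,160,95,60,5),0,300,0,0,cv2.BORDER_CONSTANT)])
b=cr(S,320,155,95,60,5); a[300:600,325:800]=b
cv2.imwrite("pics/c1.png",a)
pg,_=tri([[283.9/1,250.6],[1,1]],[T,T]) if 0 else (None,None)
print("punch well T",atz([306.5,187.8],T,70),"empty",atz([358,246.6],T,70))
print("hole T",atz([152.5,190.1],T,54),"other",atz([157.8,228],T,54))
print("hole S",atz([373.1,194.9],S,54),"other",atz([354,170.8],S,54))
print(tri([[373.1,194.9],[152.5,190.1]],[S,T]),tri([[354,170.8],[157.8,228]],[S,T]))
print("grip",tri([[184.3,182.3],[306.1,184.4]],[S,T]),tri([[184.3,193.1],[304.1,188.1]],[S,T]))
print("jar",atz([275.2,223.2],S,0),"tape",atz([280.6,190.8],S,0),atz([228.6,237.5],T,0))
```

```text
punch well T [ 573.66710181 -191.44667352   70.        ] empty [ 424.17430167 -326.13055888   70.        ]
hole T [559.34005774 211.07213746  54.        ] other [460.56193087 192.52400029  54.        ]
hole S [551.81733154 214.60088336  54.        ] other [453.48825698 191.52269335  54.        ]
(array([558.93919289, 211.16071669,  58.98407965]), [np.float64(1.0045475345738786), np.float64(1.0045475345738357)]) (array([460.21075524, 190.79543395,  58.2058029 ]), [np.float64(1.0142015504727162), np.float64(1.014201550472664)])
grip (array([ 578.59028681, -186.44015356,   97.63230591]), [np.float64(0.2922087355942139), np.float64(0.29220873559424676)]) (array([ 573.82076823, -188.42161928,   66.47127029]), [np.float64(2.8377738309924494), np.float64(2.8377738309924014)])
jar [588.76591758   4.92944958   0.        ] tape [464.43141965  17.57880821   0.        ] [442.12632671   9.44823779   0.        ]
```

View pics/c1.png

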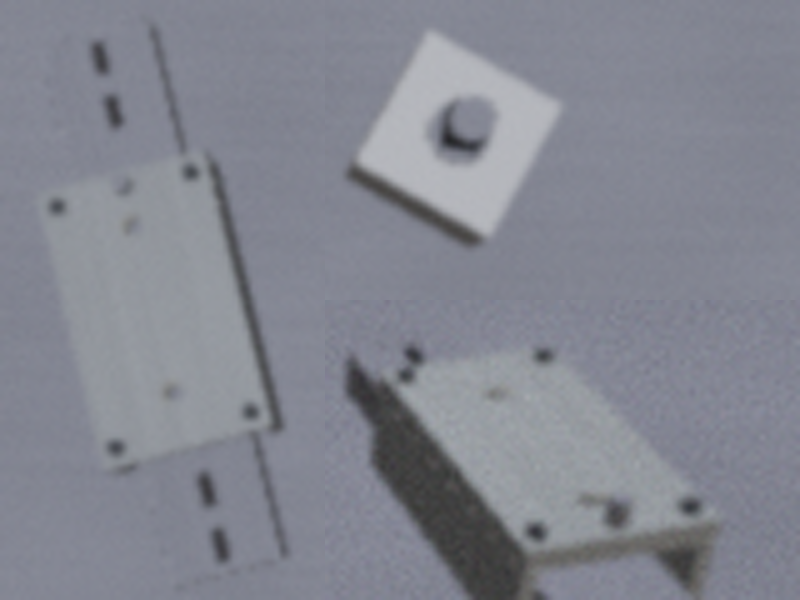

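The crop confirms it: the punch's holder is the farther one (573,-191 vs 424,-326). The guide's pin is at top px (150,187), with the wanted hole just inside it at about (151.4,195). Next I'll rectify both views to the known planes to measure accurately.

```bash
cat >> h.py <<'E'
def rect(c,cx,cy,z,half,s=4,yaw=0):
    n=int(2*half*s);g=(np.arange(n)+.5)/s-half
    U,V=np.meshgrid(g,-g)   # u right, v up
    X=np.stack([cx+U*np.cos(yaw)-V*np.sin(yaw),cy+U*np.sin(yaw)+V*np.cos(yaw),0*U+z],-1)
    x=X@np.array(c["R"]).T+np.array(c["t"]).ravel();u=x[...,:2]/x[...,2:]
    u=u*(1+c["k1"]*(u**2).sum(-1,keepdims=True));K=np.array(c["camera_matrix"])
    p=(u@K[:2,:2].T+K[:2,2]).astype(np.float32)
    return cv2.remap(c["img"][:,:,::-1],p[...,0],p[...,1],cv2.INTER_CUBIC)
E
python3 - <<'E'
import pickle
from h import *
S,T=pickle.load(open("c0.pkl","rb"))
yaw=np.arctan2(20,98.7)
o=[]
for c in (T,S):
    r=rect(c,510,202,54,100,4,yaw);o.append(cv2.resize(r,(400,400))[50:350])
p=[]
for c in (T,S):
    p.append(cv2.resize(rect(c,574,-190,70,75,4,0),(300,300)))
a=np.vstack([np.hstack(o),cv2.copyMakeBorder(np.hstack(p),0,0,0,200,cv2.BORDER_CONSTANT)])
z=atz([184,182],S,98)
g=cv2.resize(S["img"][165:205,165:200,::-1],(200,228),interpolation=cv2.INTER_CUBIC);a[300:528,600:800]=g
cv2.imwrite("pics/c2.png",a)
E
```

```text
(no output)
```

View pics/c2.png

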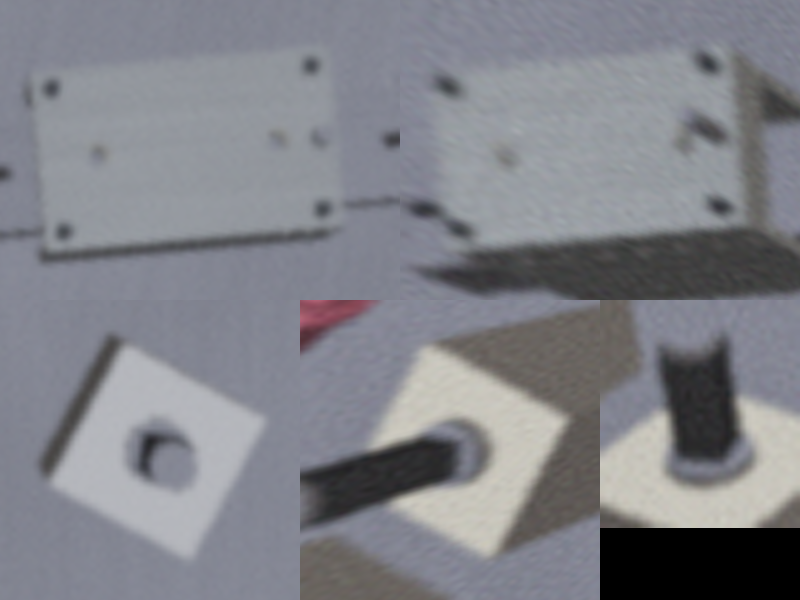

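Run:
```python
import pickle
from h import *
S,T=pickle.load(open("c0.pkl","rb"))
a=cv2.resize(S["img"][168:200,172:196,::-1],(432,576),interpolation=cv2.INTER_CUBIC)
b=cv2.resize(T["img"][177:201,296:318,::-1],(352,384),interpolation=cv2.INTER_CUBIC)
b=cv2.copyMakeBorder(b,0,192,0,0,cv2.BORDER_CONSTANT)
f=lambda x:np.clip(x.astype(float)*1.8,0,255).astype(np.uint8)
cv2.imwrite("pics/c3.png",np.hstack([f(a*1),b]))
g=S["img"].sum(2)
for r in range(172,192): print(r,g[r,174:194])
print([proj([577.3,-189.3,z],S).round(1).tolist() for z in (76,98,121,128)])
```

```text
172 [397 372 370 385 410 421 416 414 405 382 352 276 253 300 396 415 414 428
 411 404]
173 [384 299 302 335 356 371 375 375 369 322 311 242 199 271 374 412 424 413
 415 417]
174 [377 294 237 267 279 310 294 299 301 274 225 168 161 270 375 410 425 411
 411 403]
175 [368 263 179 213 219 221 237 235 227 204 161 131 150 244 382 426 414 409
 415 418]
176 [355 260 165 151 154 172 177 164 157 166 140 123 140 238 368 400 413 415
 424 408]
177 [381 264 165 136 127 131 147 124 142 126 140 118 129 222 363 398 423 406
 402 403]
178 [379 298 164 133 132 145 129 135 153 147 128 116 125 197 307 387 403 417
 405 412]
179 [391 319 191 131 138 134 142 139 141 138 148 112 114 171 297 389 409 412
 400 413]
180 [405 356 232 152 130 149 138 141 140 146 146 140 132 166 281 380 418 408
 402 398]
181 [411 372 268 157 130 144 115 150 132 146 129 120 131 133 277 410 439 428
 422 410]
182 [403 374 296 161 134 134 117 140 137 124 132 144 124 152 297 486 505 489
 473 442]
183 [402 395 295 183 130 126 133 135 145 140 154 138 115 141 294 489 561 563
 524 513]
184 [465 461 394 236 131 138 139 132 117 125 137 140 114 138 246 443 569 591
 578 572]
185 [515 548 496 299 149 118 131 136 158 130 143 134 119 124 218 398 549 594
 592 584]
186 [573 595 531 331 152 135 143 135 140 130 129 143 134 116 206 379 550 590
 589 591]
187 [567 589 537 361 185 119 142 139 123 139 138 128 133 118 200 363 522 584
 596 578]
188 [593 585 540 384 192 129 132 145 127 142 145 146 132 118 155 303 459 553
 577 587]
189 [594 575 532 412 216 126 126 131 129 126 128 139 120 118 199 306 434 517
 551 584]
190 [583 580 539 390 207 130 125 125 123 129 130 130 120 160 268 357 426 471
 532 577]
191 [574 571 515 393 235 146 139 139 138 128 130 145 137 231 332 397 426 421
 509 564]
[[184.3, 190.4], [182.9, 181.8], [181.4, 172.5], [181.0, 169.6]]
```

View pics/c3.png

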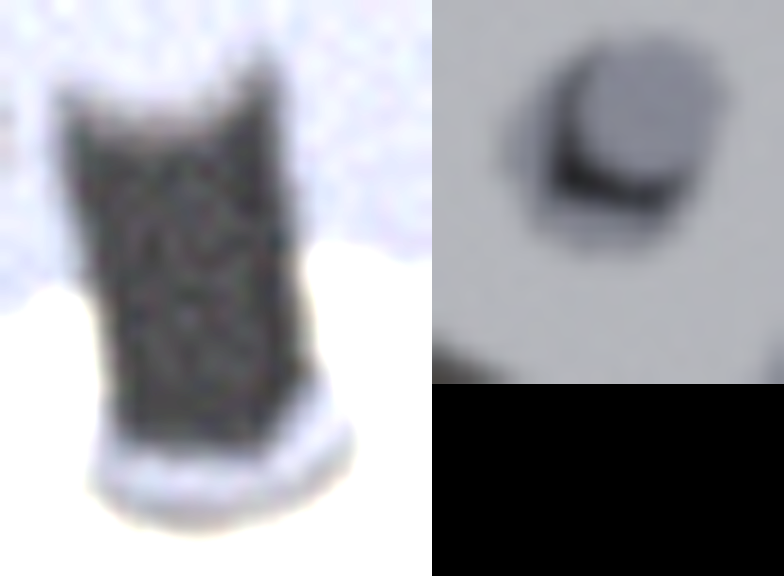

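```bash
cat >> h.py <<'E'
from scipy.spatial.transform import Rotation as Rn
def pose():
    s=ctrl.sense();q=s["ee_rot"];return np.array(s["eef_pos"]),Rn.from_quat([q[1],q[2],q[3],q[0]]),s
def go(xyz,yaw=None):
    """print turn about tool axes to have tool down with y at azimuth yaw(deg), and shift (mm) in the frame after that turn"""
    p,R,s=pose();M=R.as_matrix()
    if yaw is None: yaw=np.degrees(np.arctan2(M[1,1],M[0,1]))
    a=np.radians(yaw);y=np.array([np.cos(a),np.sin(a),0]);z=np.array([0,0,-1.]);x=np.cross(y,z)
    G=np.stack([x,y,z],1);rv=Rn.from_matrix(M.T@G).as_rotvec()
    print("t",round(s["time_s"],2),"pos",p.round(1),"yaw",np.degrees(np.arctan2(M[1,1],M[0,1])).round(2),"tilt",M[:2,2].round(4),"F",np.round(s["force"],2),"w",round(s["grip_width"],3),"gf",round(s["grip_force"],1))
    print("turn",rv.round(4),"shift mm",(G.T@(np.array(xyz)-p)).round(2))
E
python3 - <<'E'
import pickle
from h import *
S,T=pickle.load(open("c0.pkl","rb"))
P=[atz([172+x/18,168+y/18],S,76) for x,y in ((120,435),(265,450),(305,375))]
print(np.round(P,1)); d=np.diff(P,axis=0)[:,:2];print(np.degrees(np.arctan2(d[:,1],d[:,0])),np.linalg.norm(d,axis=1))
go([577,-189.3,190],87)
E
```

```text
[[ 584.1 -199.8   76. ]
 [ 586.6 -182.1   76. ]
 [ 571.2 -180.6   76. ]]
[ 81.77918871 174.64764431] [17.962063   15.54396488]
t 0.9 pos [167.6 497.5 231.3] yaw 71.39 tilt [0. 0.] F [-0.06 -0.38 -0.32] w 1.001 gf 0.0
turn [ 0.      0.     -0.2724] shift mm [-444.81 -664.48   41.32]
```

Emit:
send_rows --pt "-1 0 0 0 0 0 -0.101" --pt "-1 0 0 0 0 0 -0.101" --pt "-1 -0.03 -0.04 0 0 0 0" --pt "-1 -0.03 -0.04 0 0 0 0" --pt "-1 -0.03 -0.04 0 0 0 0" --pt "-1 -0.03 -0.04 0 0 0 0" --pt "-1 -0.03 -0.04 0 0 0 0" --pt "-1 -0.03 -0.04 0 0 0 0" --pt "-1 -0.03 -0.04 0 0 0 0" --pt "-1 -0.03 -0.04 0 0 0 0" --squeeze 80

```text
time_s: 2.15
eef_pos: [367.2, 149.0, 231.5]
ee_rot: [0.0, 0.061, 0.998, 0.0]
force: [0.7, 1.3, 0.1]
grip_width: 0.996
grip_force: 0.0
```

```bash
python3 -c "
from h import *
go([577,-190,190],83)"
```

```text
t 2.15 pos [367.2 149.  231.5] yaw 82.96 tilt [0.0007 0.0001] F [0.71 1.29 0.05] w 0.996 gf 0.0
turn [ 0.0002  0.0007 -0.0007] shift mm [-249.59 -310.94   41.52]
```

Emit:
send_rows --pt "-1 -0.031 -0.039 0.005 0 0 0" --pt "-1 -0.031 -0.039 0.005 0 0 0" --pt "-1 -0.031 -0.039 0.005 0 0 0" --pt "-1 -0.031 -0.039 0.005 0 0 0" --pt "-1 -0.031 -0.039 0.005 0 0 0" --pt "-1 -0.031 -0.039 0.005 0 0 0" --pt "-1 -0.031 -0.039 0.005 0 0 0" --pt "-1 -0.028 -0.036 0.005 0 0 0" --pt "-1 0 0 0 0 0 0" --pt "-1 0 0 0 0 0 0"

```text
time_s: 3.4
eef_pos: [571.6, -185.6, 191.2]
ee_rot: [-0.0, 0.061, 0.998, 0.0]
force: [0.5, -0.4, 0.1]
grip_width: 0.998
grip_force: 0.0
```

```bash
python3 -c "
from h import *
go([577,-190,79.5],83)"
```

```text
t 3.4 pos [ 571.6 -185.6  191.2] yaw 82.97 tilt [-0.0004  0.0004] F [ 0.52 -0.42  0.1 ] w 0.998 gf 0.0
turn [ 0.0004 -0.0005 -0.0005] shift mm [ -5.89  -3.69 111.7 ]
```

Emit:
send_rows --pt "-1 -0.006 -0.004 0.01 0 0 0" --pt "-1 0 0 0.02 0 0 0" --pt "-1 0 0 0.02 0 0 0" --pt "-1 0 0 0.02 0 0 0" --pt "-1 0 0 0.02 0 0 0" --pt "-1 0 0 0.015 0 0 0" --pt "-1 0 0 0.006 0 0 0" --pt "-1 0 0 0 0 0 0" --pt "0 0 0 0 0 0 0" --pt "0 0 0 0 0 0 0"

```text
time_s: 4.65
eef_pos: [577.6, -190.9, 80.9]
ee_rot: [0.0, 0.061, 0.998, -0.0]
force: [-0.6, -0.2, 0.0]
grip_width: 0.602
grip_force: 0.0
```

Run:
```python
from h import *
go([577,-190,80],83)
S=ctrl.capture("scene")
a=cv2.resize(S["img"][125:215,120:240,::-1],(800,600),interpolation=cv2.INTER_CUBIC)
cv2.imwrite("pics/g1.png",a)
```

```text
t 4.65 pos [ 577.6 -190.9   80.9] yaw 82.97 tilt [ 0.0009 -0.0005] F [-0.64 -0.25  0.  ] w 0.602 gf 0.0
turn [-0.0004  0.0009 -0.0006] shift mm [0.67 0.87 0.86]
```

View pics/g1.png

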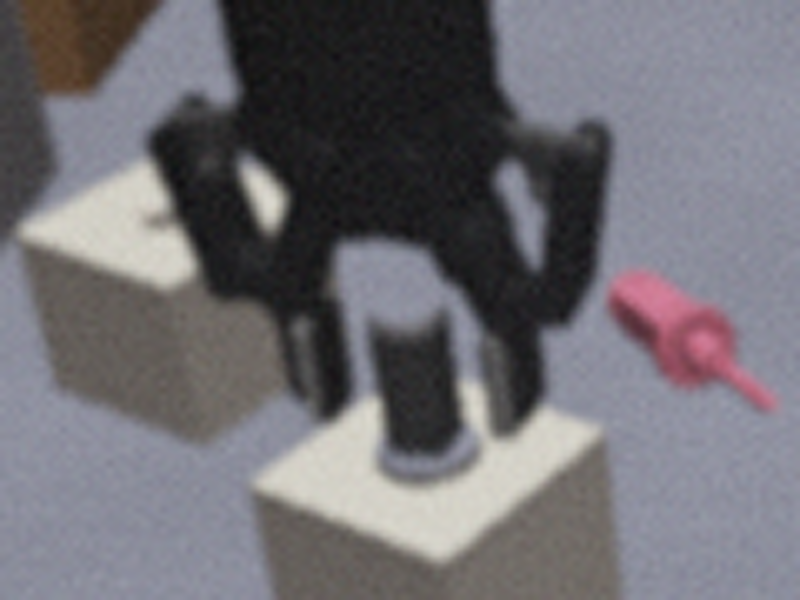

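The punch stands midway between the fingers (tips at 325 and 510, grip at 418). I'll close now.

Emit:
send_rows --pt "0.4 0 0 0 0 0 0" --pt "0.5 0 0 0 0 0 0" --pt "0.6 0 0 0 0 0 0" --pt "1 0 0 0 0 0 0" --pt "1 0 0 0 0 0 0" --pt "1 0 0 0 0 0 0" --pt "1 0 0 0 0 0 0" --pt "1 0 0 0 0 0 0" --pt "1 0 0 0 0 0 0" --pt "1 0 0 0 0 0 0" --squeeze 80

```text
time_s: 5.95
eef_pos: [577.4, -190.8, 80.6]
ee_rot: [0.0, 0.061, 0.998, -0.0]
force: [-0.8, 1.7, 5.4]
grip_width: 0.225
grip_force: 78.0
```

```bash
python3 -c "
from h import *
go([577,-190,80],83)
print(pose()[2]['wrist_torque'])"
```

```text
t 5.95 pos [ 577.4 -190.8   80.6] yaw 82.97 tilt [ 0.0004 -0.0001] F [-0.84  1.65  5.42] w 0.225 gf 78.0
turn [-0.      0.0004 -0.0006] shift mm [0.52 0.75 0.55]
[0.23073483 0.15753909 0.0155114 ]
```

Emit:
send_rows --pt "1 0 0 -0.01 0 0 0" --pt "1 0 0 -0.015 0 0 0" --pt "1 0 0 -0.02 0 0 0" --pt "1 0 0 -0.02 0 0 0" --pt "1 0 0 -0.02 0 0 0" --pt "1 0 0 -0.015 0 0 0" --pt "1 0.004 0.02 -0.008 0 0 0" --pt "1 0.007 0.035 0 0 0 0" --pt "1 0.009 0.045 0 0 0 0" --pt "1 0.009 0.045 0 0 0 0"

```text
time_s: 7.2
eef_pos: [565.5, -40.9, 188.2]
ee_rot: [-0.0, 0.061, 0.998, 0.0]
force: [1.4, -0.2, -2.2]
grip_width: 0.226
grip_force: 78.2
```

Emit:
send_rows --pt "1 0.009 0.045 0 0 0 0" --pt "1 0.009 0.045 0 0 0 0" --pt "1 0.009 0.045 0 0 0 0" --pt "1 0.009 0.045 0 0 0 0" --pt "1 0.008 0.04 0 0 0 0" --pt "1 0.005 0.025 0 0 0 0" --pt "1 0.002 0.009 0.02 0 0 0" --pt "1 0 0 0.018 0 0 0" --pt "1 0 0 0 0 0 0" --pt "1 0 0 0 0 0 0"

```text
time_s: 8.45
eef_pos: [546.8, 215.3, 151.1]
ee_rot: [0.0, 0.061, 0.998, 0.0]
force: [-0.1, 0.2, -1.1]
grip_width: 0.228
grip_force: 78.3
```

Run:
```python
from h import *
go([547.5,215,145],83)
S=ctrl.capture("scene");T=ctrl.capture("top")
import pickle;pickle.dump((S,T),open("c1.pkl","wb"))
p,R,s=pose()
tip=p-[0,0,70.6]
print("tip",tip.round(1),"proj S",proj(tip,S),"T",proj(tip,T))
for q in ["punch_nose","punch_grip","guide_hole","guide_other_hole"]:
  for n,c in (("S",S),("T",T)):
    print(q,n,[(np.round(d["point"],1).tolist(),round(d["score"],2)) for d in ctrl.landmark_of(q,c)][:4])
cx,cy=proj(tip,S).astype(int)
cv2.imwrite("pics/n1.png",cv2.resize(S["img"][cy-45:cy+35,cx-55:cx+45,::-1],(750,600),interpolation=cv2.INTER_CUBIC));print(cx-55,cy-45)
```

```text
t 8.45 pos [546.8 215.3 151.1] yaw 82.97 tilt [0.0009 0.0002] F [-0.07  0.16 -1.07] w 0.228 gf 78.3
turn [ 0.0003  0.0008 -0.0005] shift mm [-0.72 -0.19  6.12]
tip [547.  215.1  80.6] proj S [374.96061066 183.38772124] T [148.85219343 193.51442568]
punch_nose S [([172.8, 262.3], 0.63), ([371.0, 186.9], 0.53), ([232.9, 187.4], 0.4)]
punch_nose T [([267.3, 222.8], 0.39), ([303.8, 133.2], 0.35)]
punch_grip S [([129.1, 259.4], 0.87), ([384.0, 146.0], 0.82), ([180.3, 196.9], 0.74), ([217.8, 171.7], 0.58)]
punch_grip T [([332.4, 138.9], 0.49), ([158.4, 228.3], 0.45)]
guide_hole S [([373.3, 195.9], 0.86)]
guide_hole T [([153.8, 191.0], 0.56)]
guide_other_hole S [([351.0, 170.0], 0.94)]
guide_other_hole T [([157.8, 226.1], 0.79)]
319 138
```

View pics/n1.png

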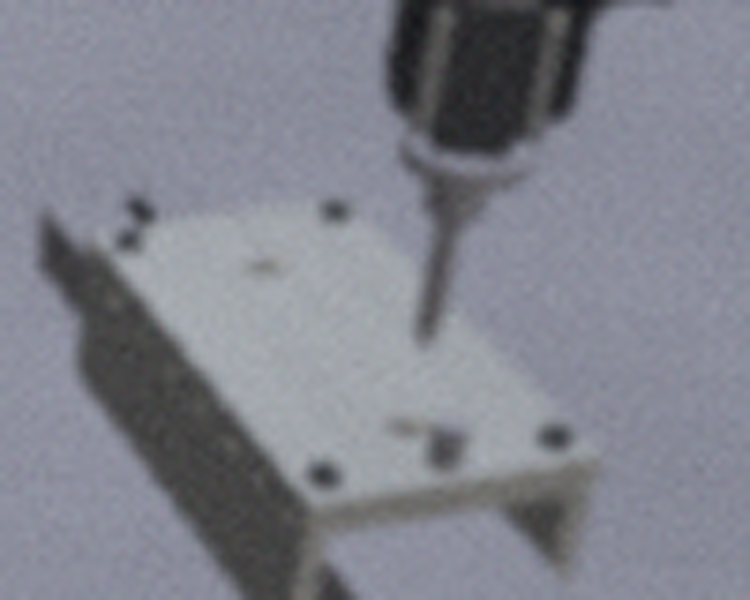

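Run:
```python
import pickle
from h import *
S,T=pickle.load(open("c1.pkl","rb"))
S0,T0=pickle.load(open("c0.pkl","rb"))
c=lambda x,y:(319+x/7.5,138+y/7.5)
tip=np.array([546.8,215.3,80.5])
b=np.array(c(424,345))-proj(tip,S);print("bias",b)
for z in (0,44,60,66): print(z,((proj(tip+[0,0,z],S)-[319,138])*7.5).round(0))
for nm,h in (("hole",(403,427)),("other",(263,266))):
  print(nm,"S",atz(c(*h),S,54),"S unbiased",atz(np.array(c(*h))-b,S,54))
# T: hole refine: dark blob centroid around in rectified T0
for nm,c0 in (("T",T0),("S",S0)):
  for q,(X,Y) in (("hole",(547.5,215)),("other",(460,190))):
    r=rect(c0,X,Y,54,11,6).astype(np.float32).sum(2);r=cv2.GaussianBlur(r,(0,0),4)
    w=np.clip(np.median(r)-r-8,0,None);g=(np.arange(r.shape[0])+.5)/6-11
    U,V=np.meshgrid(g,-g);print(nm,q,X+(w*U).sum()/w.sum(),Y+(w*V).sum()/w.sum(),"min at",X+U.flat[r.argmin()],Y+V.flat[r.argmin()])
```

```text
bias [0.51121351 0.61040064]
0 [420. 340.]
44 [448. 207.]
60 [459. 156.]
66 [463. 137.]
hole S [551.96331508 213.79483159  54.        ] S unbiased [549.71565125 213.20711431  54.        ]
other S [465.52620179 189.55015973  54.        ] S unbiased [462.8222261  188.83696619  54.        ]
T hole 547.5124962193369 215.02113648779596 min at 547.75 215.58333333333334
T other 460.7595660696617 190.2102155400765 min at 460.5833333333333 191.25
S hole 553.0251868654433 219.44576159275198 min at 558.4166666666666 222.58333333333334
S other 464.7521236146324 188.97284746665366 min at 465.0833333333333 187.41666666666666
```

Emit:
send_rows --pt "1 -0.0018 -0.0011 0 0 0 0" --pt "1 0 0 0 0 0 0" --pt "1 0 0 0.008 0 0 0" --pt "1 0 0 0.008 0 0 0" --pt "1 0 0 0.006 0 0 0" --pt "1 0 0 0.004 0 0 0" --pt "1 0 0 0.002 0 0 0" --pt "1 0 0 0.001 0 0 0" --pt "1 0 0 0.001 0 0 0" --pt "1 0 0 0 0 0 0"

```text
time_s: 10.2
eef_pos: [548.4, 213.7, 120.4]
ee_rot: [-0.0, 0.061, 0.998, 0.0]
force: [-1.5, 0.2, -1.2]
grip_width: 0.232
grip_force: 78.3
```

Run:
```python
from h import *
go([548.5,214,113],83)
S=ctrl.capture("scene")
p,R,s=pose();cx,cy=proj(p-[0,0,96],S).astype(int)
cv2.imwrite("pics/n2.png",cv2.resize(S["img"][cy-30:cy+30,cx-40:cx+40,::-1],(800,600),interpolation=cv2.INTER_CUBIC));print(s["wrist_torque"])
```

```text
t 10.2 pos [548.4 213.7 120.4] yaw 82.97 tilt [-0.0001  0.0001] F [-1.48  0.2  -1.17] w 0.232 gf 78.3
turn [ 0.0001 -0.0001 -0.0006] shift mm [-0.07  0.3   7.38]
[ 0.0999185   0.22503855 -0.03435373]
```

View pics/n2.png

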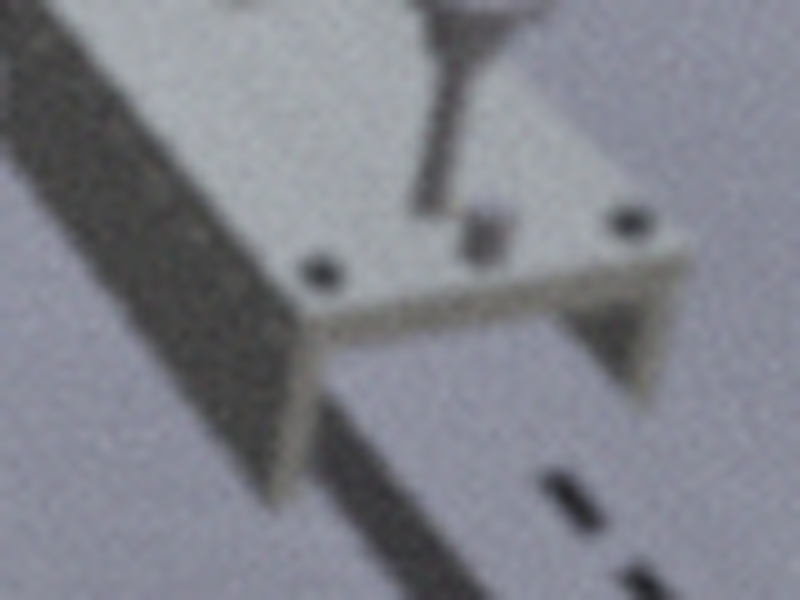

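The tip (428,212) is in the mouth next to the pin (487,240), with no axial load. I'll feel downwards in steps small enough not to trip it.

Emit:
send_rows --pt "1 0 0 0.0005 0 0 0" --pt "1 0 0 0.0005 0 0 0" --pt "1 0 0 0.0005 0 0 0" --pt "1 0 0 0.0005 0 0 0" --pt "1 0 0 0.0005 0 0 0" --pt "1 0 0 0 0 0 0" --pt "1 0 0 0 0 0 0" --pt "1 0 0 0 0 0 0" --pt "1 0 0 0 0 0 0" --pt "1 0 0 0 0 0 0"

```text
time_s: 11.5
eef_pos: [548.4, 213.7, 117.8]
ee_rot: [-0.0, 0.061, 0.998, 0.0]
force: [-3.8, 0.8, 2.9]
grip_width: 0.224
grip_force: 78.3
```

Emit:
send_rows --pt "1 0.0007 0.0001 0 0 0 0" --pt "1 0.0006 0.0001 0 0 0 0" --pt "1 0 0 0 0 0 0" --pt "1 0 0 0.0005 0 0 0" --pt "1 0 0 0.0005 0 0 0" --pt "1 0 0 0.0005 0 0 0" --pt "1 0 0 0.0005 0 0 0" --pt "1 0 0 0 0 0 0" --pt "1 0 0 0 0 0 0" --pt "1 0 0 0 0 0 0"

```text
time_s: 12.75
eef_pos: [547.1, 214.0, 115.8]
ee_rot: [-0.0, 0.061, 0.998, -0.0]
force: [-1.2, 0.1, -1.3]
grip_width: 0.228
grip_force: 78.3
```

Emit:
send_rows --pt "1 0.0004 0 0.0005 0 0 0" --pt "1 0 0 0.0005 0 0 0" --pt "1 0 0 0.0005 0 0 0" --pt "1 0 0 0.0005 0 0 0" --pt "1 0 0 0.0005 0 0 0" --pt "1 0 0 0 0 0 0" --pt "1 0 0 0 0 0 0" --pt "1 0 0 0 0 0 0" --pt "1 0 0 0 0 0 0" --pt "1 0 0 0 0 0 0"

```text
time_s: 14.0
eef_pos: [546.8, 214.1, 113.3]
ee_rot: [0.0, 0.061, 0.998, -0.0]
force: [0.3, -0.3, -2.8]
grip_width: 0.228
grip_force: 78.2
```

Emit:
send_rows --pt "1 0 0 0.0005 0 0 0" --pt "1 0 0 0.0005 0 0 0" --pt "1 0 0 0.0005 0 0 0" --pt "1 0 0 0.0005 0 0 0" --pt "1 0 0 0.0005 0 0 0" --pt "1 0 0 0 0 0 0" --pt "1 0 0 0 0 0 0" --pt "1 0 0 0 0 0 0" --pt "1 0 0 0 0 0 0" --pt "1 0 0 0 0 0 0"

```text
time_s: 15.25
eef_pos: [546.8, 214.1, 110.8]
ee_rot: [0.0, 0.061, 0.998, 0.0]
force: [0.3, -0.7, -1.9]
grip_width: 0.225
grip_force: 78.2
```

Run:
```python
import pickle
from h import *
S,T=pickle.load(open("c0.pkl","rb"))
go([546.8,214,90],83)
# post top height: rectify S,T along post far end below guide; profile across post at several z in T & S
yaw=np.radians(16.5);d=np.array([np.cos(yaw),np.sin(yaw)]);n=np.array([-d[1],d[0]])
ctr=np.array([546.8,214])-45*d
o=[]
for z in (20,30,40):
  for c in (T,S):
    q=ctr+115*d
    r=rect(c,q[0],q[1],z,60,3,yaw);o.append(cv2.resize(r,(260,260)))
im=np.vstack([np.hstack(o[0::2]),np.hstack(o[1::2])])
for k in range(6):
  y0=260*(k//3);x0=260*(k%3)
  for s in (-30,30):
    yy=int(y0+130-s*260/120);cv2.line(im,(x0,yy),(x0+20,yy),(0,0,255),1)
  xx=int(x0+130+35*260/120);cv2.line(im,(xx,y0),(xx,y0+20),(0,0,255),1)
cv2.imwrite("pics/post.png",im)
```

```text
t 15.25 pos [546.8 214.1 110.8] yaw 82.97 tilt [0. 0.] F [ 0.33 -0.66 -1.87] w 0.225 gf 78.2
turn [ 0.     -0.     -0.0006] shift mm [-0.03 -0.07 20.8 ]
```

View pics/post.png

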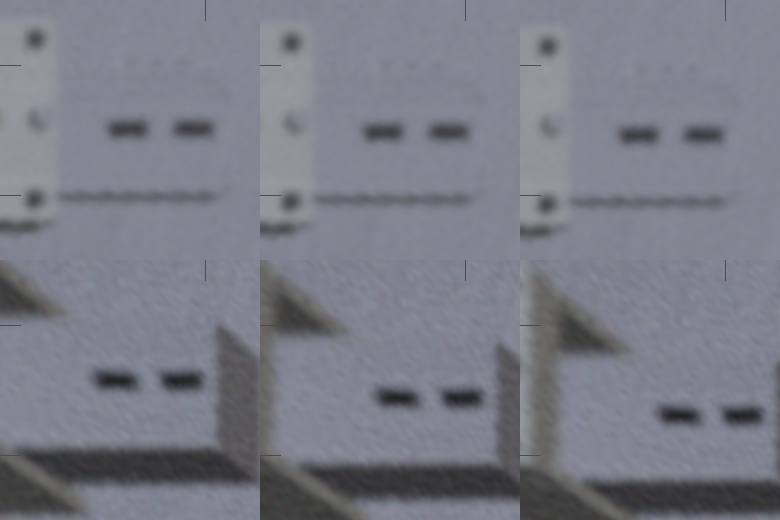

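The post-top slots agree between the two views at z of about 24–26, so steel is expected around there. The tip is at 40 now; I'll go down 7 mm, then feel again.

Emit:
send_rows --pt "1 0 0 0.001 0 0 0" --pt "1 0 0 0.001 0 0 0" --pt "1 0 0 0.001 0 0 0" --pt "1 0 0 0.001 0 0 0" --pt "1 0 0 0.001 0 0 0" --pt "1 0 0 0.001 0 0 0" --pt "1 0 0 0.001 0 0 0" --pt "1 0 0 0 0 0 0" --pt "1 0 0 0 0 0 0" --pt "1 0 0 0 0 0 0"

```text
time_s: 16.5
eef_pos: [546.8, 214.0, 103.8]
ee_rot: [-0.0, 0.061, 0.998, 0.0]
force: [0.3, -0.2, -1.8]
grip_width: 0.226
grip_force: 78.2
```

Emit:
send_rows --pt "1 0 0 0.0005 0 0 0" --pt "1 0 0 0.0005 0 0 0" --pt "1 0 0 0.0005 0 0 0" --pt "1 0 0 0.0005 0 0 0" --pt "1 0 0 0.0005 0 0 0" --pt "1 0 0 0 0 0 0" --pt "1 0 0 0 0 0 0" --pt "1 0 0 0 0 0 0" --pt "1 0 0 0 0 0 0" --pt "1 0 0 0 0 0 0"

```text
time_s: 17.75
eef_pos: [546.8, 214.1, 101.3]
ee_rot: [-0.0, 0.061, 0.998, -0.0]
force: [0.3, -0.8, -2.7]
grip_width: 0.225
grip_force: 78.2
```

Tip at about 30.7, still free.

Emit:
send_rows --pt "1 0 0 0.0005 0 0 0" --pt "1 0 0 0.0005 0 0 0" --pt "1 0 0 0.0005 0 0 0" --pt "1 0 0 0.0005 0 0 0" --pt "1 0 0 0.0005 0 0 0" --pt "1 0 0 0 0 0 0" --pt "1 0 0 0 0 0 0" --pt "1 0 0 0 0 0 0" --pt "1 0 0 0 0 0 0" --pt "1 0 0 0 0 0 0"

```text
time_s: 19.0
eef_pos: [546.8, 214.0, 98.8]
ee_rot: [-0.0, 0.061, 0.998, -0.0]
force: [-0.8, -0.6, -1.9]
grip_width: 0.23
grip_force: 78.2
```

Emit:
send_rows --pt "1 0 0 0.0005 0 0 0" --pt "1 0 0 0.0005 0 0 0" --pt "1 0 0 0.0005 0 0 0" --pt "1 0 0 0.0005 0 0 0" --pt "1 0 0 0 0 0 0" --pt "1 0 0 0 0 0 0" --pt "1 0 0 0 0 0 0" --pt "1 0 0 0 0 0 0" --pt "1 0 0 0 0 0 0" --pt "1 0 0 0 0 0 0"

```text
time_s: 20.25
eef_pos: [546.8, 214.1, 96.8]
ee_rot: [-0.0, 0.061, 0.998, -0.0]
force: [-1.5, 0.3, -3.1]
grip_width: 0.223
grip_force: 78.2
```

Emit:
send_rows --pt "1 0 0 0.0005 0 0 0" --pt "1 0 0 0.0005 0 0 0" --pt "1 0 0 0.0005 0 0 0" --pt "1 0 0 0.0005 0 0 0" --pt "1 0 0 0 0 0 0" --pt "1 0 0 0 0 0 0" --pt "1 0 0 0 0 0 0" --pt "1 0 0 0 0 0 0" --pt "1 0 0 0 0 0 0" --pt "1 0 0 0 0 0 0"

```text
time_s: 21.5
eef_pos: [546.8, 214.1, 94.8]
ee_rot: [0.0, 0.061, 0.998, 0.0]
force: [-1.5, 0.4, -1.3]
grip_width: 0.228
grip_force: 78.2
```

Emit:
send_rows --pt "1 0 0 0.0005 0 0 0" --pt "1 0 0 0.0005 0 0 0" --pt "1 0 0 0.0005 0 0 0" --pt "1 0 0 0.0005 0 0 0" --pt "1 0 0 0 0 0 0" --pt "1 0 0 0 0 0 0" --pt "1 0 0 0 0 0 0" --pt "1 0 0 0 0 0 0" --pt "1 0 0 0 0 0 0" --pt "1 0 0 0 0 0 0"

```text
time_s: 22.75
eef_pos: [546.9, 214.1, 92.9]
ee_rot: [0.0, 0.061, 0.998, 0.0]
force: [-2.2, 0.4, 4.9]
grip_width: 0.23
grip_force: 78.5
```

Contact: about 7 N, roughly 1.7 mm of spring. I'll approach the trip finely.

Emit:
send_rows --pt "1 0 0 0.0003 0 0 0" --pt "1 0 0 0.0003 0 0 0" --pt "1 0 0 0.0002 0 0 0" --pt "1 0 0 0 0 0 0" --pt "1 0 0 0 0 0 0" --pt "1 0 0 0 0 0 0" --pt "1 0 0 0 0 0 0" --pt "1 0 0 0 0 0 0" --pt "1 0 0 0 0 0 0" --pt "1 0 0 0 0 0 0"

```text
time_s: 24.0
eef_pos: [546.9, 214.1, 92.2]
ee_rot: [0.0, 0.061, 0.998, 0.0]
force: [-2.4, -0.3, 6.8]
grip_width: 0.227
grip_force: 78.7
```

Emit:
send_rows --pt "1 0 0 0.0002 0 0 0" --pt "1 0 0 0.0002 0 0 0" --pt "1 0 0 0 0 0 0" --pt "1 0 0 0 0 0 0" --pt "1 0 0 0 0 0 0" --pt "1 0 0 0 0 0 0" --pt "1 0 0 0 0 0 0" --pt "1 0 0 0 0 0 0" --pt "1 0 0 0 0 0 0" --pt "1 0 0 0 0 0 0"

```text
time_s: 25.25
eef_pos: [546.9, 214.1, 92.0]
ee_rot: [0.0, 0.061, 0.998, 0.0]
force: [-3.7, -0.3, 6.6]
grip_width: 0.23
grip_force: 78.8
```

Emit:
send_rows --pt "1 0 0 0.0002 0 0 0" --pt "1 0 0 0.0002 0 0 0" --pt "1 0 0 0 0 0 0" --pt "1 0 0 0 0 0 0" --pt "1 0 0 0 0 0 0" --pt "1 0 0 0 0 0 0" --pt "1 0 0 0 0 0 0" --pt "1 0 0 0 0 0 0" --pt "1 0 0 0 0 0 0" --pt "1 0 0 0 0 0 0"

```text
time_s: 26.5
eef_pos: [546.9, 214.1, 91.7]
ee_rot: [0.0, 0.061, 0.998, 0.0]
force: [-4.4, 0.5, 7.2]
grip_width: 0.228
grip_force: 78.9
```

```bash
python3 -c "
from h import *
go([546.8,214,90],83)"
```

```text
t 26.5 pos [546.9 214.1  91.7] yaw 82.97 tilt [0.0006 0.    ] F [-4.45  0.53  7.24] w 0.228 gf 78.9
turn [ 0.0001  0.0005 -0.0006] shift mm [ 0.13 -0.09  1.68]
```

Emit:
send_rows --pt "1 0.0003 0 0.0002 0 0 0" --pt "1 0 0 0.0002 0 0 0" --pt "1 0 0 0.0001 0 0 0" --pt "1 0 0 0 0 0 0" --pt "1 0 0 0 0 0 0" --pt "1 0 0 0 0 0 0" --pt "1 0 0 0 0 0 0" --pt "1 0 0 0 0 0 0" --pt "1 0 0 0 0 0 0" --pt "1 0 0 0 0 0 0"

```text
time_s: 27.75
eef_pos: [546.9, 214.1, 91.4]
ee_rot: [0.001, 0.061, 0.998, 0.0]
force: [-1.8, 0.1, 9.4]
grip_width: 0.228
grip_force: 79.0
```

```bash
python3 -c "
from h import *
go([546.8,214,90],83)"
```

```text
t 27.75 pos [546.9 214.1  91.4] yaw 82.97 tilt [0.0012 0.0001] F [-1.82  0.13  9.38] w 0.228 gf 79.0
turn [ 0.0002  0.0012 -0.0006] shift mm [ 0.04 -0.11  1.36]
```

Emit:
send_rows --pt "1 0 0 0.0002 0 0 0" --pt "1 0 0 0.0002 0 0 0" --pt "1 0 0 0 0 0 0" --pt "1 0 0 0 0 0 0" --pt "1 0 0 0 0 0 0" --pt "1 0 0 0 0 0 0" --pt "1 0 0 0 0 0 0" --pt "1 0 0 0 0 0 0" --pt "1 0 0 0 0 0 0" --pt "1 0 0 0 0 0 0"

```text
time_s: 29.0
eef_pos: [546.9, 214.1, 91.1]
ee_rot: [0.001, 0.061, 0.998, 0.0]
force: [-3.4, -0.2, 9.6]
grip_width: 0.227
grip_force: 79.1
```

```bash
python3 -c "
from h import *
go([546.8,214,90],83)"
```

```text
t 29.0 pos [546.9 214.1  91.1] yaw 82.96 tilt [0.0014 0.0001] F [-3.43 -0.19  9.59] w 0.227 gf 79.1
turn [ 0.0003  0.0013 -0.0006] shift mm [ 0.07 -0.13  1.1 ]
```

Emit:
send_rows --pt "1 0 0 0.0002 0 0 0" --pt "1 0 0 0.0002 0 0 0" --pt "1 0 0 0 0 0 0" --pt "1 0 0 0 0 0 0" --pt "1 0 0 0 0 0 0" --pt "1 0 0 0 0 0 0" --pt "1 0 0 0 0 0 0" --pt "1 0 0 0 0 0 0" --pt "1 0 0 0 0 0 0" --pt "1 0 0 0 0 0 0"

```text
time_s: 30.25
eef_pos: [546.7, 214.1, 90.1]
ee_rot: [0.0, 0.061, 0.998, 0.0]
force: [-1.1, 0.4, 6.3]
grip_width: 0.227
grip_force: 78.6
```

```bash
python3 -c "
from h import *
go([546.8,214,90],83)"
```

```text
t 30.25 pos [546.7 214.1  90.1] yaw 82.96 tilt [0.0007 0.0001] F [-1.14  0.38  6.3 ] w 0.227 gf 78.6
turn [ 0.0002  0.0007 -0.0006] shift mm [-0.08 -0.1   0.07]
```

Tripped: the axial load dropped and the arm sprang forward. I'll ease off and come straight up.

Emit:
send_rows --pt "1 0 0 -0.004 0 0 0" --pt "1 0 0 -0.008 0 0 0" --pt "1 0 0 -0.01 0 0 0" --pt "1 0 0 -0.014 0 0 0" --pt "1 0 0 -0.018 0 0 0" --pt "1 0 0 -0.02 0 0 0" --pt "1 0 0 -0.018 0 0 0" --pt "1 -0.003 -0.015 -0.006 0 0 0" --pt "1 -0.006 -0.03 0 0 0 0" --pt "1 -0.008 -0.04 0 0 0 0"

```text
time_s: 31.5
eef_pos: [552.6, 126.2, 187.7]
ee_rot: [-0.0, 0.061, 0.998, -0.0]
force: [-0.2, -0.3, -2.0]
grip_width: 0.228
grip_force: 78.4
```

Emit:
send_rows --pt "1 -0.009 -0.045 0 0 0 0" --pt "1 -0.009 -0.045 0 0 0 0" --pt "1 -0.009 -0.045 0 0 0 0" --pt "1 -0.009 -0.045 0 0 0 0" --pt "1 -0.009 -0.045 0 0 0 0" --pt "1 -0.008 -0.04 0 0 0 0" --pt "1 -0.006 -0.03 0 0 0 0" --pt "1 -0.004 -0.018 0 0 0 0" --pt "1 0 0 0 0 0 0" --pt "1 0 0 0 0 0 0"

```text
time_s: 32.75
eef_pos: [577.0, -189.7, 187.9]
ee_rot: [-0.0, 0.061, 0.998, 0.0]
force: [0.8, 1.3, -1.6]
grip_width: 0.226
grip_force: 78.4
```

Run:
```python
from h import *
go([577.4,-190.8,150],83)
S=ctrl.capture("scene")
p,R,s=pose();tip=p-[0,0,70.6];cx,cy=proj(tip,S).astype(int)
cv2.imwrite("pics/r1.png",cv2.resize(S["img"][cy-50:cy+40,cx-60:cx+60,::-1],(800,600),interpolation=cv2.INTER_CUBIC))
f=600/90
for z in (0,44,66): print(z,((proj(tip+[0,0,z],S)-[cx-60,cy-50])*f).round(0))
```

```text
t 32.75 pos [ 577.  -189.7  187.9] yaw 83.01 tilt [-0.0003  0.0005] F [ 0.77  1.25 -1.57] w 0.226 gf 78.4
turn [ 0.0004 -0.0004  0.0002] shift mm [-0.49 -1.04 37.86]
0 [404. 339.]
44 [384. 215.]
66 [373. 149.]
```

View pics/r1.png

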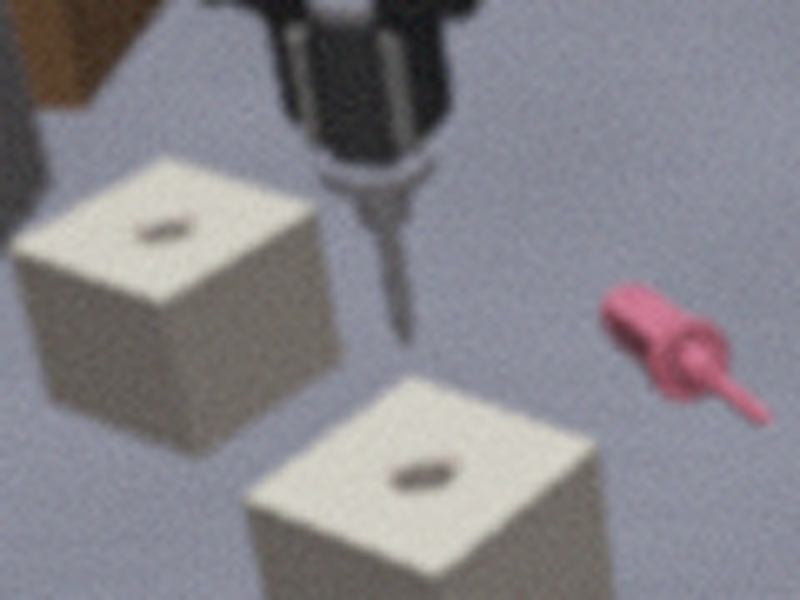

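The punch is straight in the hand (tip 404,342, as predicted) and the well is clear below it (425,477). I'll lower it at the recorded spot.

Emit:
send_rows --pt "1 -0.0005 -0.001 0.005 0 0 0" --pt "1 0 0 0.01 0 0 0" --pt "1 0 0 0.01 0 0 0" --pt "1 0 0 0.015 0 0 0" --pt "1 0 0 0.015 0 0 0" --pt "1 0 0 0.013 0 0 0" --pt "1 0 0 0.01 0 0 0" --pt "1 0 0 0.005 0 0 0" --pt "1 0 0 0 0 0 0" --pt "1 0 0 0 0 0 0"

```text
time_s: 34.05
eef_pos: [577.7, -191.9, 105.4]
ee_rot: [0.0, 0.061, 0.998, -0.0]
force: [-0.6, -0.6, -2.6]
grip_width: 0.228
grip_force: 78.4
```

```bash
python3 -c "
from h import *
go([577.4,-190.8,80.6],83)"
```

```text
t 34.05 pos [ 577.7 -191.9  105.4] yaw 82.96 tilt [ 0.0008 -0.0005] F [-0.63 -0.56 -2.62] w 0.228 gf 78.4
turn [-0.0004  0.0009 -0.0006] shift mm [ 0.47  1.04 24.79]
```

Emit:
send_rows --pt "1 0.0004 0.001 0 0 0 0" --pt "1 0 0 0 0 0 0" --pt "1 0 0 0.003 0 0 0" --pt "1 0 0 0.003 0 0 0" --pt "1 0 0 0.003 0 0 0" --pt "1 0 0 0.002 0 0 0" --pt "1 0 0 0.002 0 0 0" --pt "1 0 0 0.002 0 0 0" --pt "1 0 0 0 0 0 0" --pt "1 0 0 0 0 0 0"

```text
time_s: 35.3
eef_pos: [577.3, -190.7, 89.9]
ee_rot: [0.0, 0.061, 0.998, -0.0]
force: [0.6, 0.7, -1.7]
grip_width: 0.226
grip_force: 78.4
```

Barrel is in the well with no side load. I'll lower it the last 9 mm.

Emit:
send_rows --pt "1 0 0 0.002 0 0 0" --pt "1 0 0 0.002 0 0 0" --pt "1 0 0 0.002 0 0 0" --pt "1 0 0 0.001 0 0 0" --pt "1 0 0 0.001 0 0 0" --pt "1 0 0 0.0005 0 0 0" --pt "1 0 0 0.0005 0 0 0" --pt "1 0 0 0 0 0 0" --pt "1 0 0 0 0 0 0" --pt "1 0 0 0 0 0 0"

```text
time_s: 36.55
eef_pos: [577.2, -190.7, 80.9]
ee_rot: [-0.0, 0.061, 0.998, 0.0]
force: [-0.1, 0.6, -1.8]
grip_width: 0.223
grip_force: 78.4
```

Emit:
send_rows --pt "1 0 0 0.0003 0 0 0" --pt "1 0 0 0.0003 0 0 0" --pt "1 0 0 0.0002 0 0 0" --pt "1 0 0 0 0 0 0" --pt "1 0 0 0 0 0 0" --pt "1 0 0 0 0 0 0" --pt "1 0 0 0 0 0 0" --pt "1 0 0 0 0 0 0" --pt "1 0 0 0 0 0 0" --pt "1 0 0 0 0 0 0"

```text
time_s: 37.8
eef_pos: [577.3, -190.7, 80.5]
ee_rot: [0.0, 0.061, 0.998, -0.0]
force: [-3.0, 2.2, 5.4]
grip_width: 0.226
grip_force: 78.8
```

Collar seated (7 N). Opening gently.

Emit:
send_rows --pt "0.5 0 0 0 0 0 0" --pt "0.4 0 0 0 0 0 0" --pt "0.3 0 0 0 0 0 0" --pt "0.2 0 0 0 0 0 0" --pt "0.1 0 0 0 0 0 0" --pt "-0.2 0 0 0 0 0 0" --pt "-0.5 0 0 0 0 0 0" --pt "-0.8 0 0 0 0 0 0" --pt "-0.8 0 0 0 0 0 0" --pt "-0.8 0 0 0 0 0 0" --squeeze 20

```text
time_s: 39.05
eef_pos: [577.2, -190.7, 80.1]
ee_rot: [0.0, 0.061, 0.998, 0.0]
force: [0.7, 0.3, 0.8]
grip_width: 0.898
grip_force: 0.0
```

Emit:
send_rows --pt "-0.8 0 0 -0.005 0 0 0" --pt "-0.8 0 0 -0.01 0 0 0" --pt "-0.8 0 0 -0.015 0 0 0" --pt "-0.8 0 0 -0.02 0 0 0" --pt "-0.8 0 0 -0.02 0 0 0" --pt "-0.8 0 0 -0.02 0 0 0" --pt "-0.8 0 0 -0.02 0 0 0" --pt "-0.8 0 0 -0.02 0 0 0" --pt "-0.8 0 0 -0.01 0 0 0" --pt "-0.8 0 0 0 0 0 0"

```text
time_s: 40.3
eef_pos: [577.4, -190.8, 220.9]
ee_rot: [0.001, 0.061, 0.998, -0.0]
force: [-0.2, 0.4, 0.6]
grip_width: 0.898
grip_force: 0.0
```

Run:
```python
from h import *
go([577.4,-190.8,80.6],83)
S=ctrl.capture("scene")
cv2.imwrite("pics/f1.png",cv2.resize(S["img"][125:275,120:320,::-1],(800,600),interpolation=cv2.INTER_CUBIC))
```

```text
t 40.3 pos [ 577.4 -190.8  220.9] yaw 82.96 tilt [ 0.0012 -0.0007] F [-0.24  0.36  0.55] w 0.898 gf 0.0
turn [-0.0005  0.0013 -0.0006] shift mm [-4.0000e-02 -1.0000e-02  1.4026e+02]
```

View pics/f1.png

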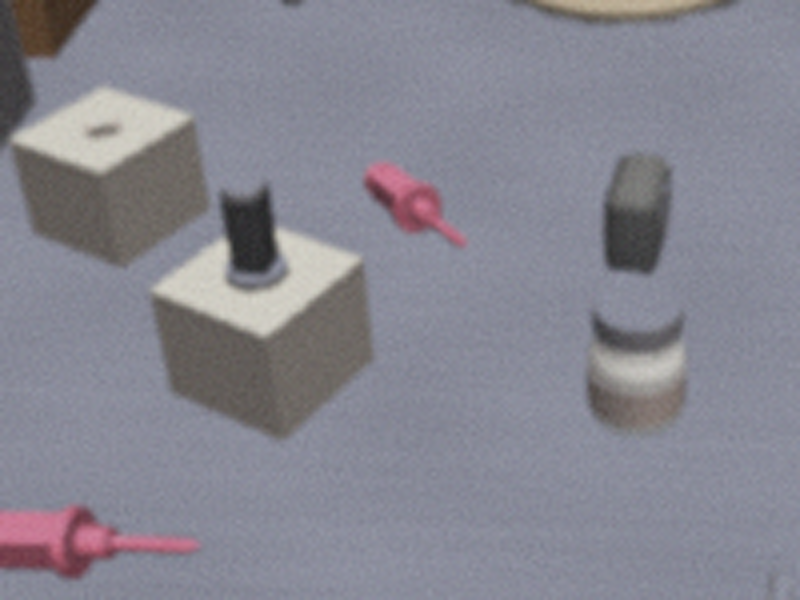

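The punch stands upright, collar flat on the holder (255,265), and the jar (637,360) and tape (637,210) are undisturbed. The arm is clear of everything, so I'm handing in.

```bash
python3 -c "
from rig import ctrl
print(ctrl.finish_job())"
```

```text
the job is handed in; nothing more can be done
None
```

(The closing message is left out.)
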